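Refit the perforated shelf in the drained water bath

ROBOT

A 6-joint arm with a two-finger parallel gripper is mounted at the origin on the work surface. World frame = base frame: x ahead of the robot, y to its left, z up, the work surface at z = 0. Lengths are in mm, angles in degrees, forces in N, time in s.
With the tool pointing down it reaches from about 425 to 950 mm from the base axis. Payload 14.7 kg.
Tool frame: the origin (TCP) lies at the very end of the fingers, on their centre line; the grasp point (between the pads) lies 19 mm behind it; z points along the fingers, y is the line along which they close (so a half turn about z gives the same grasp; the last joint's range is limited). The gripper opens to 85 mm and grips with 20 to 120 N. Pads are 22 mm wide; open, the fingers measure 114 mm over their backs; the gripper's body (76 mm by 85 mm) begins 54 mm behind the grasp point. The pads swing forward as they close: fully open they stand 13 mm farther back than shut.
Start: joints at [-79.446, 27.513, 91.461, -0, 61.026, -2.67], TCP at [148.709, -632.754, 231.297] pointing down, gripper open.
Joint ranges: [-157.49, 157.49], [-46.99, 117.5], [13.45, 153.17], [-89.5, 269.5], [5.16, 153.95], [-167.48, 167.48]. Speed limits (degrees/s): [108.29, 108.29, 136.94, 172.46, 172.46, 172.46].

INTERFACE

Orientations are given as [roll, pitch, yaw] about the fixed x, y, z axes, in that order (R = Rz(yaw) Ry(pitch) Rx(roll)).
In Python, from rig import status, grab_frame, hand_in, boxes_of gives the robot as it stands.
- The arm moves only by the tool step_arm, never from a script. Its argument "motion" is a list of rows, each a list of 7 numbers: the turn, a rotation vector about the tool's x, y, z in units of 8 degrees (1.0 is 8 degrees), then the shift along the tool's x, y, z in units of 40 mm (1.0 is 40 mm), then the gripper command: -1 is shut, 1 is fully open, values between are in proportion. A call has 1 to 20 rows; each row shifts and turns the commanded pose from where the row before left it, along the tool's axes as they then stand; what a row does not reach is not made up. A row lasts 1/10 s, in which the tool goes at most 50 mm and 8.59 degrees, less where a joint would pass 70% of its speed; a pose out of reach is approached as far as the arm can. A call is refused whole if a number of a shift passes 1 or a number of a turn 1, either way. A call with a gripper value outside its range is refused whole. The fingers move at their own pace and stop on an object; "grip_force" is the grip in N (left out, the last holds). Time passes only in rows, so rows that do not move let the fingers close. It gives the time, the measured TCP pose, the force, the opening and the grip force at its end, in the units of the state.
- status.read_state(): the state, without advancing time (a new reading comes with each control period).
- grab_frame(name): name is "scene" or "top" or "wrist"; returns a dict with "pixels" (420x560x3 uint8, red, green, blue), "range_z" (420x560 float32, mm along the optical axis (not along the pixel's ray), 0 where there is no reading), "mtx" (3x3 intrinsics, pixels), "eye" and "attitude" of the camera in the world. Camera axes: x right, y down, z forward; pixel columns grow to the right and rows downward; lengths in mm; the calibration is good to about 2 mm. A picture is of the moment at which its call begins.
- hand_in(): hands the job in; it is judged then, once.
Trained networks look in the newest picture that a camera, given by its name, has taken for a name from the list of things; names that differ only in an ending like _2 or _b are one class to them, and where a whole thing is asked for, a point or a joint stands for the part that bears it (a point fixed in the world has none). Each returns a list of dicts, best first, with "confidence" (0 to 1); they miss things now and then, are a little off and sometimes report something else, mostly with a low value. They report only what shows in the picture. A call takes as long as a camera call. They do not tell look-alikes from the thing itself.
- boxes_of(camera, thing): "location" ([x, y, z] in mm, in world coordinates, good to about 4 mm: the middle of the surface that is visible of it).
The state is a dict: "clock": time; "qpos": joint angles; "joint_vel": joint speeds; "joint_torque": joint torques, N m; "tcp_pos": TCP position; "ee_rot": TCP orientation; "force": force on the tool from outside, world axes, zero at the start; "wrist_torque": the same for the moment, N m; "gripper_width": finger opening in mm; "finger_force": force on a finger pad.
Only numpy, scipy, OpenCV 4.12 (cv2) and the standard library are available. Lean on these libraries where they do the work, as an engineer would, in place of code of your own. Each camera call takes 0.05 s, during which the arm holds its last target. There are 200 camera calls.

TASK

Put the perforated metal shelf with the blue handle back into the empty water bath: it is longer than the opening between the two end lips, so tilt it to get it in past the lips, then keep hold of it until it lies flat on the two inner side ledges, and let go. Leave the green tub lid with the black handle where it lies on the bench.

Things in the scene. Friction and masses are not known exactly. Their poses are not given: they have to be found in the camera images.
- shelf: Loose silver perforated metal plate, 120 (x) x 200 (y, long way) x 5 mm, 0.25-0.4 kg, flat on the bench at first. Origin: centre of its underside, z up. Over its centre a blue handle bar on two thin posts (8 mm, at x = +-22): 60 mm long in x, 14 thick in y, from 45 to 75 mm above the origin. Pinch it across the 14 mm, along y. Either end may go in first.
- bath: Fixed empty metal basin, white outside. Origin: centre of its underside on the bench; y the long way, z up. Inside 144 (x) x 238 mm (y), walls 8 mm, rim at z = 126. At each y end a flat lip reaches 25 mm in from the wall over the full width, z = 120 to 126: the opening is only 188 mm in y. On its +x side a blue control housing, 50 mm deep, 95 high.
- shelf_home (a point): Point in the bath, 60 mm above its origin, same axes: the height of the tops of the two ledges that run the whole length of the long (x) walls, each 30 mm wide, 84 mm gap between. 60 mm of free height from ledges to lips. The shelf is home flat on both ledges, its origin at this point, its y along this y (either way round).
- tub_lid: Loose green plastic tub lid beside the shelf on the bench (the two may change places): 125 (x) x 190 (y) x 16 mm, with a black handle bar of the same size and height as the shelf's. Origin: centre of its underside, z up. Not to be moved.
Things that resemble listed ones, but are neither listed nor needed, are in the scene too. Of the things shaped like the shelf, the silver one is meant.

How it is judged (in metres and radians):
On the way:
1. the shelf, still held in the fingers, is inside the bath below the lips, lying flat (within 10 degrees) and no more than 15 mm above the ledges (z of shelf in the frame of bath between 0.05 and 0.075 m and horizontal distance between shelf and bath below 0.025 m and angle between shelf's own z axis and vertical below 0.175 rad and contact force between the fingers and shelf above 0.5 N).
At the end, for the whole second after the job is handed in: The shelf rests flat (within 4 degrees) on both ledges inside the bath, underside within 5 mm of ledge height, centre within 25 mm of the bath's centre, long way within 10 degrees of the bath's, at rest and let go; the green tub lid is within 30 mm of where it began (z of shelf in the frame of bath between 0.055 and 0.066 m and horizontal distance between shelf and bath below 0.025 m and angle between shelf's own z axis and vertical below 0.07 rad and angle between the y axis of shelf and the y axis of bath, either way round below 0.175 rad and linear speed of shelf below 0.02 m/s and distance of tub_lid from where it was at the start of the episode below 0.03 m); the robot touches nothing.
It fails at once if the green tub lid is moved more than 30 mm (distance of tub_lid from where it was at the start of the episode above 0.03 m).
It also fails if it takes over 42 s, if anything falls off the work surface, if the arm or the gripper's body presses on something with over 40 N, if the wrist force passes 120 N, or if a joint passes its speed limit or range.

## Working session

There is one attempt and no reset: what is moved stays moved. The work goes in short steps, Python scripts to look and compute and a tool call to move; the robot and the scene stay as the last step left them, time stands still between calls to the robot, and variables do not carry over. Pictures are saved under pics/ and viewed, at most 10 in all, crops included, and the job is handed in when it is done.

Besides the shell and the picture viewer there is one more tool, called after "Emit:" by a JSON object that holds its "fn" and its "kwargs", one argument or row to a line. step_arm: Moves the arm, as the interface text tells. Its arguments: {"type":"object","properties":{"motion":{"type":"array","items":{"type":"array","items":{"type":"number"}}},"grip_force":{"type":"number"}},"required":["motion"]}

```bash
ls; mkdir -p pics; python3 - <<'E'
from rig import status, grab_frame, boxes_of
import cv2,numpy as np
ims=[]
for n in ["scene","top"]:
    f=grab_frame(n); np.savez(f"pics/{n}.npz",**f)
    ims.append(f["pixels"][:,:,::-1])
    for t in ["shelf","bath","tub_lid"]:
        print(n,t,[(d["confidence"],np.round(d["location"])) for d in boxes_of(n,t)])
cv2.imwrite("pics/a.png",ims[0]);cv2.imwrite("pics/b.png",ims[1])
print(status.read_state())
E
```

```text
pics
scene shelf [(0.96, array([ 638., -267.,    3.])), (0.86, array([ 548., -520.,    1.]))]
scene bath [(0.58, array([582., 136.,  88.]))]
scene tub_lid [(0.75, array([ 468., -261.,   22.]))]
top shelf [(0.8, array([ 532., -507.,    8.])), (0.76, array([ 624., -255.,    8.]))]
top bath [(0.86, array([567., 194.,  64.]))]
top tub_lid [(0.66, array([ 456., -250.,   18.]))]
{'clock': 0.4, 'qpos': array([-7.94454603e+01,  2.75181501e+01,  9.14657919e+01,  6.27047360e-04,
        6.10248725e+01, -2.67101840e+00]), 'joint_vel': array([ 0.11114709, -0.16364328,  0.04494902, -0.0306438 ,  0.00238486,
        0.07247763]), 'joint_torque': array([-2.32475009e-03, -9.49574018e+01, -4.30149472e+01, -1.57953023e-04,
        4.70547515e-03, -3.23727340e-05]), 'tcp_pos': array([ 148.71252745, -632.70193694,  231.21353019]), 'ee_rot': array([-1.79991221e+02, -9.58686921e-04,  1.32252543e+01]), 'force': array([ 0.56127647,  0.16551598, -0.22399452]), 'wrist_torque': array([-0.02951246,  0.02582343,  0.0195897 ]), 'finger_force': 0.0, 'gripper_width': 85.34718456383568}
```

View pics/a.png

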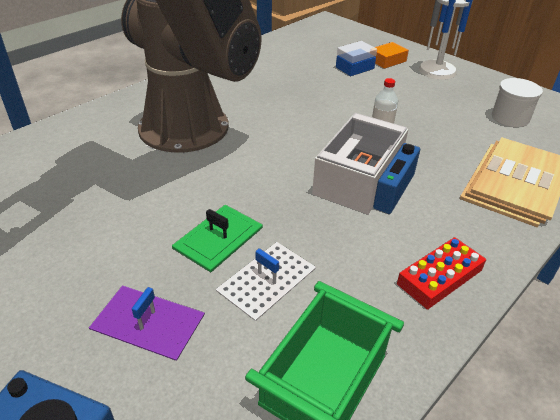

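View pics/b.png

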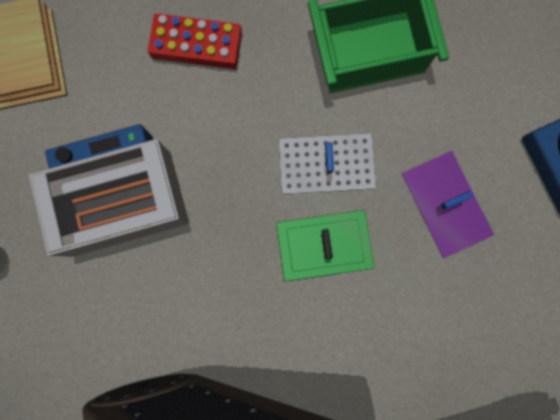

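The scene shows the silver shelf at about (266,278), the green lid at (218,237), a purple look-alike at (148,320) and the bath at (362,160). In the top view these are at (327,163), (325,245), (448,203) and (105,198). I'll measure the poses from depth.

```bash
cat > h.py <<'E'
import numpy as np,cv2
from scipy.spatial.transform import Rotation as R
def cloud(f):
    A=np.asarray(f["attitude"],float); M=A if A.shape==(3,3) else R.from_euler('xyz',A,degrees=True).as_matrix()
    Z=f["range_z"].astype(float); v,u=np.indices(Z.shape)
    K=f["mtx"]; P=np.stack([(u-K[0,2])/K[0,0]*Z,(v-K[1,2])/K[1,1]*Z,Z],-1)
    W=P@M.T+np.asarray(f["eye"]); W[Z==0]=np.nan
    return W
def rect(p): return cv2.minAreaRect(p[:,:2].astype(np.float32))
E
python3 - <<'E'
from h import *
for n in ["top","scene"]:
    f=dict(np.load(f"pics/{n}.npz")); W=cloud(f); x,y,z=np.moveaxis(W,-1,0)
    print(n,f["attitude"],f["eye"],f["mtx"][0])
    r,g,b=np.moveaxis(f["pixels"].astype(int),-1,0)
    print("bench z",np.nanmedian(z[(abs(x-560)<20)&(abs(y+80)<60)]))
    near=lambda X,Y,d:(np.hypot(x-X,y-Y)<d)
    m=near(630,-260,140)&(r>140)&(abs(r-b)<25)&(abs(r-g)<25)&(abs(z)<20)
    m=cv2.morphologyEx(m.astype(np.uint8),cv2.MORPH_OPEN,np.ones((2,2)))>0
    print("shelf",m.sum(),rect(W[m]),np.median(z[m]))
    m=near(630,-260,90)&(z>35)&(z<90); p=W[m]
    m2=m&(z>65)
    print("handle",m.sum(),rect(p),np.percentile(p[:,2],[5,50,95]),W[m2].mean(0) if m2.any() else 0, rect(W[m2]))
    m=near(567,194,200)&(z>112)&(z<136)&(r>100)
    print("rim",m.sum(),rect(W[m]),np.median(z[m]))
    m=near(567,194,220)&(z>80)&(z<108)&(b>r+40)
    print("housing",m.sum(),W[m].mean(0),rect(W[m]))
    m=near(460,-255,150)&(z>8)&(z<25)&(g>r+60)
    print("lid",m.sum(),rect(W[m]))
E
```

```text
top [-173.44549389    0.25067931  -90.95773395] [ 407.58499637 -159.83740489 1085.05896463] [512.75078197   0.         279.82679597]
bench z 1.3254084155025794
shelf 3423 ((620.6864624023438, -262.3679504394531), (120.09278869628906, 192.40338134765625), 7.5867719650268555) nan
handle 245 ((628.4352416992188, -258.2149658203125), (59.02384567260742, 14.249335289001465), 1.93417489528656) [56.40012939 75.33342059 78.60537756] [ 627.84208031 -257.84375556   75.27675924] ((628.4917602539062, -258.2404479980469), (58.91264724731445, 14.194546699523926), 1.93417489528656)
rim 3890 ((548.7884521484375, 179.60984802246094), (161.07032775878906, 256.4315490722656), 14.93065071105957) 126.44840320443285
housing 1148 [655.03895828 199.55178049  96.06749257] ((652.6507568359375, 205.736328125), (38.29366683959961, 196.52969360351562), 14.780482292175293)
lid 4812 ((453.324462890625, -249.13229370117188), (121.03241729736328, 185.6244659423828), 7.189051628112793)
scene [-130.99131565   -1.00369631   44.28420495] [1162.87015318 -800.32715583  868.77603476] [512.83724537   0.         275.45526563]
bench z -0.4922965093475682
shelf 7553 ((nan, nan), (0.0, 0.0), 0.0) nan
handle 338 ((631.364013671875, -261.67138671875), (61.030052185058594, 17.13062286376953), 0.47796469926834106) [45.9430662  67.57300005 76.00755639] [ 632.3201973  -263.5436415    72.66170824] ((631.2344970703125, -261.6724853515625), (60.77097702026367, 17.13062286376953), 0.47796469926834106)
rim 1482 ((550.3201293945312, 176.03929138183594), (161.684326171875, 260.4651184082031), 14.964071273803711) 124.13995084634797
housing 716 [662.62767825 178.75127955  92.42191498] ((652.8087768554688, 201.61041259765625), (50.129974365234375, 202.56346130371094), 15.170708656311035)
lid 2574 ((456.4615783691406, -252.03274536132812), (126.35453796386719, 191.81045532226562), 6.914241313934326)
```

```bash
python3 - <<'E'
from h import *
for n,box in [("top",(265,120,390,205)),("scene",(205,235,325,325))]:
    f=dict(np.load(f"pics/{n}.npz")); K=f["mtx"];M=R.from_euler('xyz',f["attitude"],degrees=True).as_matrix()
    px=f["pixels"].astype(int); m=((px.min(-1)>150)&(np.ptp(px,axis=-1)<25)).astype(np.uint8)
    mm=np.zeros_like(m); a,b,c,d=box; mm[b:d,a:c]=m[b:d,a:c]
    mm=cv2.morphologyEx(mm,cv2.MORPH_CLOSE,np.ones((9,9)))
    mm=cv2.morphologyEx(mm,cv2.MORPH_OPEN,np.ones((5,5)))
    v,u=np.nonzero(mm); D=np.stack([(u-K[0,2])/K[0,0],(v-K[1,2])/K[1,1],np.ones(len(u))],-1)@M.T
    P=f["eye"]+D*((5-f["eye"][2])/D[:,2])[:,None]
    print(n,len(u),rect(P),(u.min(),u.max(),v.min(),v.max()))
    W=cloud(f);k=(np.hypot(W[...,0]-630,W[...,1]+260)<90)&(W[...,2]>40)
    q=W[k];c,s=np.linalg.eigh(np.cov(q[:,:2].T)); print(s[:,1],np.degrees(np.arctan2(s[1,1],s[0,1])))
E
```

```text
top 4327 ((629.3375854492188, -258.7778015136719), (114.87593841552734, 194.85169982910156), 2.3381881713867188) (np.int64(280), np.int64(373), np.int64(135), np.int64(191))
[-0.99901848 -0.04429541] -177.46122945065738
scene 8726 ((627.1836547851562, -257.0564880371094), (277.4642333984375, 260.878173828125), 45.01925277709961) (np.int64(205), np.int64(324), np.int64(235), np.int64(324))
[-0.99785064 -0.06552942] -176.24274865183602
```

Emit:
{"fn": "step_arm", "kwargs": {
  "motion": [
    [0,0,0.68,0,0,0,1],
    [0,0,0.68,0,0,0,1],
    [0,0,0,0.775,-0.552,0.158,1],
    [0,0,0,0.775,-0.552,0.158,1],
    [0,0,0,0.775,-0.552,0.158,1],
    [0,0,0,0.775,-0.552,0.158,1],
    [0,0,0,0.775,-0.552,0.158,1],
    [0,0,0,0.775,-0.552,0.158,1],
    [0,0,0,0.775,-0.552,0.158,1],
    [0,0,0,0.775,-0.552,0.158,1],
    [0,0,0,0.775,-0.552,0.158,1],
    [0,0,0,0.775,-0.552,0.158,1],
    [0,0,0,0.775,-0.552,0.158,1],
    [0,0,0,0.775,-0.552,0.158,1],
    [0,0,0,0.775,-0.552,0.158,1],
    [0,0,0,0.775,-0.552,0.158,1],
    [0,0,0,0.775,-0.552,0.158,1],
    [0,0,0,0.775,-0.552,0.158,1],
    [0,0,0,0,0,0,1],
    [0,0,0,0,0,0,1]
  ]
}}

```text
clock: 2.4
tcp_pos: [630.1, -258.7, 129.7]
ee_rot: [-180.0, 0.0, 2.4]
force: [-0.4, -0.2, -0.1]
gripper_width: 85.6
finger_force: 0.0
```

Emit:
{"fn": "step_arm", "kwargs": {
  "motion": [
    [0,0,0,0,0,0.6,1],
    [0,0,0,0,0,0.6,1],
    [0,0,0,0,0,0.5,1],
    [0,0,0,0,0,0.32,1],
    [0,0,0,0,0,0.2,1],
    [0,0,0,0,0,0,1],
    [0,0,0,0,0,0,-1],
    [0,0,0,0,0,0,-1],
    [0,0,0,0,0,0,-1],
    [0,0,0,0,0,0,-1],
    [0,0,0,0,0,0,-1],
    [0,0,0,0,0,0,-1],
    [0,0,0,0,0,0,-1],
    [0,0,0,0,0,0,-1],
    [0,0,0,0,0,0,-1],
    [0,0,0,0,0,0,-1]
  ],
  "grip_force": 80
}}

```text
clock: 4.0
tcp_pos: [630.1, -259.5, 41.9]
ee_rot: [180.0, -0.0, 2.3]
force: [-1.1, 1.0, 5.4]
gripper_width: 13.3
finger_force: 79.3
```

Emit:
{"fn": "step_arm", "kwargs": {
  "motion": [
    [0,0,0,0,0,-0.2,-1],
    [0,0,0,0,0,-0.6,-1],
    [0,0,0,0,0,-0.9,-1],
    [0,0,0,0,0,-0.9,-1],
    [0,0,0,0,0,-0.9,-1],
    [0,0,0,0,0,-0.9,-1],
    [0,0,0,0,0,-0.9,-1],
    [0,0,0,0,0,-0.6,-1],
    [0,0,0,0,0,-0.3,-1],
    [0,0,0,0,0,0,-1],
    [0,0,0,0,0,0,-1]
  ]
}}

```text
clock: 5.1
tcp_pos: [629.3, -259.2, 288.1]
ee_rot: [-180.0, 0.1, 2.3]
force: [0.3, 0.2, -4.7]
gripper_width: 12.7
finger_force: 78.5
```

```bash
python3 - <<'E'
from h import *
from rig import grab_frame,status
s=status.read_state(); t=s["tcp_pos"]; print(t,s["ee_rot"],s["force"],s["wrist_torque"],s["gripper_width"],s["qpos"])
out=[]
for n in ["scene","top"]:
    f=grab_frame(n); out.append(f["pixels"][:,:,::-1]); W=cloud(f)
    m=(np.hypot(W[...,0]-t[0],W[...,1]-t[1])<130)&(abs(W[...,2]-(t[2]-37))<25)
    px=f["pixels"].astype(int); m&=(px.min(-1)>110)&(np.ptp(px,axis=-1)<25)
    p=W[m]; print(n,len(p),rect(p))
    A=np.c_[p[:,:2]-t[:2],np.ones(len(p))]; c=np.linalg.lstsq(A,p[:,2],rcond=None)[0]; r=p[:,2]-A@c; k=abs(r)<6
    c=np.linalg.lstsq(A[k],p[k,2],rcond=None)[0]; print("plane",c,k.sum())
cv2.imwrite("pics/c.png",cv2.resize(np.hstack(out),(800,300)))
E
```

```text
[ 629.27398821 -259.20399915  288.07935907] [-1.79954678e+02  8.53161750e-02  2.34550368e+00] [ 0.31194346  0.20165283 -4.74963031] [0.0203912  0.0372254  0.02332351] 12.67418871147464 [-2.49396181e+01  2.74886286e+01  8.31568766e+01  1.24774405e-03
  6.94510946e+01  6.27144730e+01]
scene 3499 ((629.1614379882812, -260.48468017578125), (123.87091827392578, 203.19374084472656), 2.1885831356048584)
plane [-3.73269281e-03  1.01600261e-03  2.50736375e+02] 3477
top 2943 ((629.378173828125, -257.4554748535156), (201.49142456054688, 112.81160736083984), 88.65943145751953)
plane [-3.73596288e-03  2.11676536e-03  2.51732130e+02] 2939
```

View pics/c.png

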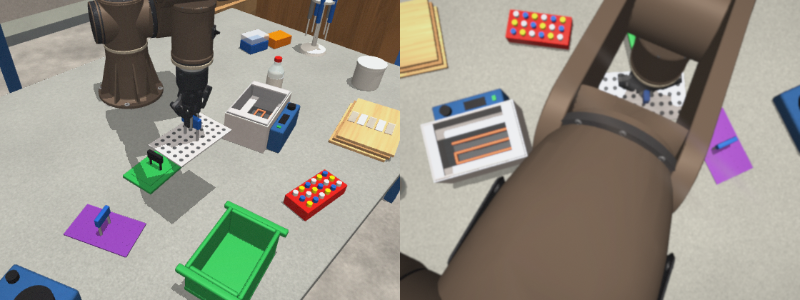

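Emit:
{"fn": "step_arm", "kwargs": {
  "motion": [
    [0,0,-0.8,0,0,0,-1],
    [0,0,-0.79,0,0,0,-1],
    [0,0,0,0.04,-0.4,0,-1],
    [0,0,0,0.064,-0.79,0,-1],
    [0,0,0,0.064,-0.79,0,-1],
    [0,0,0,0.064,-0.79,0,-1],
    [0,0,0,0.064,-0.79,0,-1],
    [0,0,0,0.064,-0.79,0,-1],
    [0,0,0,0.064,-0.79,0,-1],
    [0,0,0,0.064,-0.79,0,-1],
    [0,0,0,0.064,-0.79,0,-1],
    [0,0,0,0.064,-0.79,0,-1],
    [0,0,0,0.064,-0.79,0,-1],
    [0,0,0,0.064,-0.79,0,-1],
    [0,0,0,0.064,-0.79,0,-1],
    [0,0,0,0.064,-0.79,0,-1],
    [0,0,0,0.03,-0.4,0,-1],
    [0,0,0,0,0,0,-1],
    [0,0,0,0,0,0,-1]
  ]
}}

```text
clock: 7.1
tcp_pos: [549.2, 177.4, 288.9]
ee_rot: [180.0, 0.1, 15.1]
force: [-0.0, -0.2, -3.8]
gripper_width: 12.8
finger_force: 78.6
```

```bash
cat > plan.py <<'E'
from h import *
B=np.array([549.5,178.,0]); RB=R.from_euler('z',15,degrees=True)
def to(th,Cy,Cz,Cx=0.,h=42.):
    "target tool pose with shelf underside centre at bath-frame point, tilt th"
    T=R.from_euler('x',th,degrees=True); n=T.apply([0,0,1])
    return B+RB.apply(np.array([Cx,Cy,Cz])+h*n), RB*T*R.from_euler('x',180,degrees=True)
def delta(p,r,p2,r2):
    "turn units, then shift units in the tool axes after the turn / before the turn"
    return np.round((r.inv()*r2).as_rotvec(degrees=True)/8,3), np.round(r2.inv().apply(p2-p)/40,3), np.round(r.inv().apply(p2-p)/40,3)
def now():
    from rig import status
    s=status.read_state(); return s["tcp_pos"],R.from_euler('xyz',s["ee_rot"],degrees=True)
E
python3 - <<'E'
from plan import *
p,r=now(); print(p,r.as_euler('xyz',degrees=True))
for w in [(30,8,205),(30,8,155),(30,-22,118),(22,-19,104),(14,-15,91),(7,-12,78),(0,-11,66),(0,0,64)]:
    q=to(*w); print(w,q[0].round(1),*delta(p,r,*q)); p,r=q
E
```

```text
[549.18469777 177.43540563 288.8897053 ] [1.79981023e+02 5.25727724e-02 1.50712900e+01]
(30, 8, 205) [552.9 165.4 241.4] [3.752 0.009 0.007] [0.011 0.865 0.872] [0.012 0.313 1.188]
(30, 8, 155) [552.9 165.4 191.4] [0. 0. 0.] [0.    0.625 1.083] [0.    0.625 1.083]
(30, -22, 118) [560.6 136.5 154.4] [0. 0. 0.] [-0.     1.112  0.426] [-0.     1.112  0.426]
(22, -19, 104) [558.5 144.5 142.9] [-1.  0. -0.] [ 0.    -0.085  0.342] [ 0.    -0.036  0.351]
(14, -15, 91) [556.  153.7 131.8] [-1. -0.  0.] [ 0.    -0.165  0.329] [ 0.    -0.117  0.349]
(7, -12, 78) [553.9 161.5 119.7] [-0.875  0.    -0.   ] [-0.    -0.163  0.324] [-0.    -0.122  0.341]
(0, -11, 66) [552.3 167.4 108. ] [-0.875  0.     0.   ] [-0.    -0.153  0.292] [-0.    -0.116  0.309]
(0, 0, 64) [549.5 178.  106. ] [0. 0. 0.] [ 0.    -0.275  0.05 ] [ 0.    -0.275  0.05 ]
```

Next I tilt and go above the opening, then check.

Emit:
{"fn": "step_arm", "kwargs": {
  "motion": [
    [0.47,0,0,0,0,0,-1],
    [0.47,0,0,0,0,0,-1],
    [0.47,0,0,0,0,0,-1],
    [0.47,0,0,0,0,0,-1],
    [0.47,0,0,0,0,0,-1],
    [0.47,0,0,0,0,0,-1],
    [0.47,0,0,0,0,0,-1],
    [0.46,0,0,0,0,0,-1],
    [0,0,0,0.005,0.29,0.29,-1],
    [0,0,0,0.005,0.29,0.29,-1],
    [0,0,0,0,0.285,0.29,-1],
    [0,0,0,0,0,0,-1],
    [0,0,0,0,0,0,-1]
  ]
}}

```text
clock: 8.4
tcp_pos: [553.0, 165.7, 241.5]
ee_rot: [-150.0, 0.1, 15.1]
force: [-0.5, 0.2, -2.8]
gripper_width: 13.1
finger_force: 78.8
```

```bash
python3 - <<'E'
from plan import *
from rig import grab_frame,status
t,r=now(); s=status.read_state(); print(t,s["ee_rot"],s["qpos"].round(1),s["finger_force"])
out=[]
for n in ["scene","top"]:
    f=grab_frame(n); out.append(f["pixels"][:,:,::-1]); W=cloud(f)
    L=r.inv().apply((W-t).reshape(-1,3)).reshape(W.shape)  # tool frame; plate top at z=37
    px=f["pixels"].astype(int)
    m=(abs(L[...,2]-37)<15)&(abs(L[...,0])<75)&(abs(L[...,1])<115)&(W[...,2]>132)&(px.min(-1)>90)&(np.ptp(px,axis=-1)<30)
    p=L[m]; A=np.c_[p[:,:2],np.ones(len(p))]
    k=np.ones(len(p),bool)
    for _ in range(3):
        c=np.linalg.lstsq(A[k],p[k,2],rcond=None)[0]; k=abs(p[:,2]-A@c)<5
    print(n,k.sum(),"slope deg",np.degrees(c[:2]),c[2],rect(p[k]),np.percentile(p[k],[0.5,99.5],axis=0))
cv2.imwrite("pics/d.png",cv2.resize(np.hstack(out),(800,300)))
E
```

```text
[552.97883718 165.72497023 241.52952873] [-1.50006860e+02  5.77254706e-02  1.50865638e+01] [ -4.2  26.1 100.4  30.7  67.6  55.3] 78.84262561798096
scene 2453 slope deg [-0.07052276 -0.07633177] 37.00952450807329 ((-0.06620025634765625, 2.0733566284179688), (203.27928161621094, 121.1901626586914), 89.74409484863281) [[-58.92980214 -96.56280004  32.33068653]
 [ 60.05934474 101.77362431  41.5582857 ]]
top 649 slope deg [0.41563816 0.1204932 ] 35.53397728372971 ((29.314268112182617, 36.768272399902344), (53.40978240966797, 178.60333251953125), 33.456790924072266) [[-39.04701217 -48.71796076  31.85552586]
 [ 59.11804295  98.31924686  39.9303372 ]]
```

View pics/d.png

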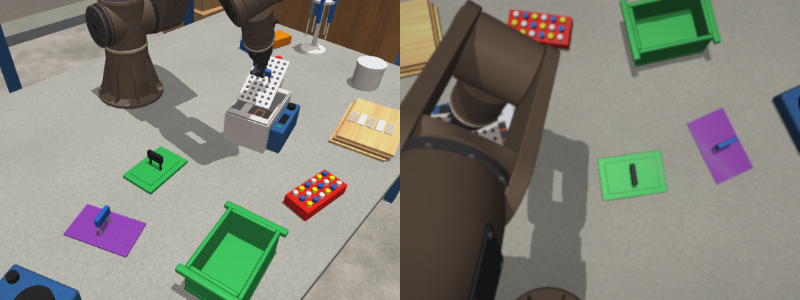

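The shelf is held tilted 30°, with its low end toward the bath's near end (scene view around (262,85) over the bath at (260,115)). The grasp is rigid. Down it goes.

Emit:
{"fn": "step_arm", "kwargs": {
  "motion": [
    [0,0,0,0,0.125,0.217,-1],
    [0,0,0,0,0.125,0.217,-1],
    [0,0,0,0,0.125,0.217,-1],
    [0,0,0,0,0.125,0.217,-1],
    [0,0,0,0,0.125,0.217,-1],
    [0,0,0,0,0,0,-1],
    [0,0,0,0,0,0,-1]
  ]
}}

```text
clock: 9.2
tcp_pos: [553.2, 165.5, 191.6]
ee_rot: [-150.0, 0.0, 15.1]
force: [0.8, -0.6, -3.6]
gripper_width: 13.0
finger_force: 78.6
```

Emit:
{"fn": "step_arm", "kwargs": {
  "motion": [
    [0,0,0,0,0.222,0.085,-1],
    [0,0,0,0,0.222,0.085,-1],
    [0,0,0,0,0.222,0.085,-1],
    [0,0,0,0,0.222,0.085,-1],
    [0,0,0,0,0.19,0.085,-1],
    [0,0,0,0,0,0,-1],
    [0,0,0,0,0,0,-1]
  ]
}}

```text
clock: 9.9
tcp_pos: [560.7, 137.6, 155.4]
ee_rot: [-150.0, 0.0, 15.0]
force: [-0.2, -0.3, -3.0]
gripper_width: 12.6
finger_force: 78.9
```

Emit:
{"fn": "step_arm", "kwargs": {
  "motion": [
    [-0.5,0,0,0,-0.03,0.173,-1],
    [-0.5,0,0,0,-0.03,0.173,-1],
    [-0.5,0,0,0,-0.07,0.17,-1],
    [-0.5,0,0,0,-0.07,0.17,-1],
    [0,0,0,0,0,0,-1],
    [0,0,0,0,0,0,-1]
  ]
}}

```text
clock: 10.5
tcp_pos: [555.7, 156.3, 134.1]
ee_rot: [-165.9, -0.0, 15.2]
force: [-0.3, -0.7, -4.4]
gripper_width: 13.2
finger_force: 78.9
```

```bash
python3 - <<'E'
from plan import *
from rig import grab_frame
p,r=now(); print(p,r.as_euler('xyz',degrees=True))
for w in [(14,-15,91),(7,-12,78),(0,-11,66),(0,0,64)]:
    q=to(*w); print(w,q[0].round(1),*delta(p,r,*q)); p,r=q
f=grab_frame("scene"); cv2.imwrite("pics/e.png",cv2.resize(f["pixels"][90:230,290:450,::-1],None,fx=4,fy=4))
E
```

```text
[555.72023966 156.33712455 134.14028775] [-1.65915591e+02 -2.12059508e-02  1.51604912e+01]
(14, -15, 91) [556.  153.7 131.8] [-0.011  0.002  0.02 ] [-0.01   0.078  0.042] [-0.01   0.078  0.042]
(7, -12, 78) [553.9 161.5 119.7] [-0.875  0.    -0.   ] [-0.    -0.163  0.324] [-0.    -0.122  0.341]
(0, -11, 66) [552.3 167.4 108. ] [-0.875  0.     0.   ] [-0.    -0.153  0.292] [-0.    -0.116  0.309]
(0, 0, 64) [549.5 178.  106. ] [0. 0. 0.] [ 0.    -0.275  0.05 ] [ 0.    -0.275  0.05 ]
```

View pics/e.png

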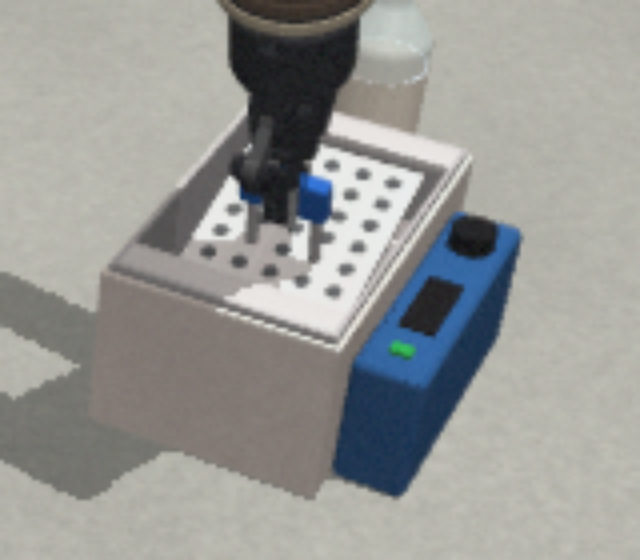

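The near end has gone under the near lip (about (270,280) in the crop). The far end clears the far lip (about (400,160)), so I go on flattening.

Emit:
{"fn": "step_arm", "kwargs": {
  "motion": [
    [0,0,0,0,0.06,0.03,-1],
    [-0.44,0,0,0,-0.07,0.165,-1],
    [-0.44,0,0,0,-0.07,0.165,-1],
    [-0.44,0,0,0,-0.065,0.15,-1],
    [-0.44,0,0,0,-0.065,0.15,-1],
    [0,0,0,0,0,0,-1],
    [0,0,0,0,0,0,-1]
  ]
}}

```text
clock: 11.25
tcp_pos: [552.6, 167.4, 108.5]
ee_rot: [-180.0, 0.1, 15.1]
force: [0.2, 0.3, -3.5]
gripper_width: 12.9
finger_force: 79.0
```

```bash
python3 - <<'E'
from plan import *
p,r=now(); print(p,r.as_euler('xyz',degrees=True))
for w in [(0,0,64),(0,0,61)]:
    q=to(*w); print(w,q[0].round(1),*delta(p,r,*q)); p,r=q
E
```

```text
[552.59191785 167.3960988  108.52167987] [-1.79984043e+02  5.04297856e-02  1.50753518e+01]
(0, 0, 64) [549.5 178.  106. ] [-0.002  0.006  0.009] [-0.006 -0.276  0.063] [-0.006 -0.276  0.063]
(0, 0, 61) [549.5 178.  103. ] [0. 0. 0.] [-0.    -0.     0.075] [-0.    -0.     0.075]
```

Emit:
{"fn": "step_arm", "kwargs": {
  "motion": [
    [0,0,0,0,-0.16,0,-1],
    [0,0,0,0,-0.16,0,-1],
    [0,0,0,0,0,0.06,-1],
    [0,0,0,0,0,0,-1],
    [0,0,0,0,0,0.04,-1],
    [0,0,0,0,0,0.03,-1],
    [0,0,0,0,0,0,-1],
    [0,0,0,0,0,0,-1]
  ]
}}

```text
clock: 12.05
tcp_pos: [549.4, 179.9, 103.4]
ee_rot: [179.9, 0.0, 15.1]
force: [-0.2, 0.0, -4.0]
gripper_width: 12.6
finger_force: 79.0
```

```bash
python3 - <<'E'
from plan import *
from rig import grab_frame
p,r=now()
for n in ["scene","top"]:
    f=grab_frame(n);W=cloud(f);L=RB.inv().apply((W-B).reshape(-1,3)).reshape(W.shape);px=f["pixels"].astype(int)
    x,y,z=np.moveaxis(L,-1,0); br=(px.min(-1)>120)
    m=(abs(x)<65)&(abs(y)<115)&(abs(z-68)<14)&br; q=L[m]; print(n,m.sum(),np.median(q[:,2]) if m.any() else 0,np.percentile(q,[1,99],axis=0).round(1) if m.any() else 0)
    m=(abs(x)<90)&(abs(y)<140)&(abs(z-126)<8)&br; q=L[m]; print(" rim",m.sum(),np.percentile(q,[1,50,99],axis=0).round(1) if m.any() else 0)
E
```

```text
scene 560 65.74282647580833 [[-64.5 -13.2  59.2]
 [ 49.9 100.5  69.8]]
 rim 1009 [[ -78.3 -129.7  118.2]
 [  23.8  -97.9  124.8]
 [  80.1  121.   128.8]]
top 1425 67.63462203966026 [[-60.1 -80.1  60. ]
 [ 62.6  96.4  72.1]]
 rim 1831 [[ -79.7 -125.6  118.9]
 [  -5.4 -105.7  126.5]
 [  78.5  107.5  131. ]]
```

Emit:
{"fn": "step_arm", "kwargs": {
  "motion": [
    [0,0,0,0,0,0.02,-1],
    [0,0,0,0,0,0.02,-1],
    [0,0,0,0,0,0,-1],
    [0,0,0,0,0,0,-1]
  ]
}}

```text
clock: 12.55
tcp_pos: [549.4, 180.0, 101.9]
ee_rot: [179.9, -0.0, 15.1]
force: [0.2, -0.9, -2.4]
gripper_width: 13.5
finger_force: 79.1
```

The force is falling, so the shelf is touching the ledges. I release it and retreat straight up.

Emit:
{"fn": "step_arm", "kwargs": {
  "motion": [
    [0,0,0,0,0,0.01,-1],
    [0,0,0,0,0,0,-1],
    [0,0,0,0,0,0,-0.4],
    [0,0,0,0,0,0,0],
    [0,0,0,0,0,0,0],
    [0,0,0,0,0,0,0.2],
    [0,0,0,0,0,0,0.2],
    [0,0,0,0,0,0,0.2],
    [0,0,0,0,0,-0.2,0.2],
    [0,0,0,0,0,-0.5,0.2],
    [0,0,0,0,0,-0.8,0.2],
    [0,0,0,0,0,-0.8,0.2],
    [0,0,0,0,0,-0.8,0.2],
    [0,0,0,0,0,-0.8,0.2],
    [0,0,0,0,0,-0.8,0.2],
    [0,0,0,0,0,0,0.2],
    [0,0,0,0,0,0,0.2]
  ]
}}

```text
clock: 14.25
tcp_pos: [549.5, 180.2, 290.4]
ee_rot: [179.9, -0.1, 15.1]
force: [-0.1, 0.2, 0.0]
gripper_width: 51.1
finger_force: 0.0
```

```bash
python3 - <<'E'
from plan import *
from rig import grab_frame,status
s=status.read_state(); print(s["tcp_pos"],s["force"],s["finger_force"])
for n in ["scene"]:
    f=grab_frame(n);W=cloud(f);L=RB.inv().apply((W-B).reshape(-1,3)).reshape(W.shape);px=f["pixels"].astype(int)
    x,y,z=np.moveaxis(L,-1,0)
    m=(abs(x)<65)&(abs(y)<115)&(abs(z-67)<10)&(px.min(-1)>120); q=L[m]
    print(m.sum(),np.linalg.lstsq(np.c_[q[:,:2],np.ones(len(q))],q[:,2],rcond=None)[0],np.percentile(q,[1,99],axis=0).round(1))
    m=(abs(x)<45)&(abs(y)<40)&(z>100)&(z<145)&(px[...,2]>px[...,0]+30);q=L[m];print("handle",m.sum(),rect(q) if len(q) else 0,np.percentile(q[:,2],98) if len(q) else 0)
    cv2.imwrite("pics/g.png",cv2.resize(f["pixels"][80:300,160:450,::-1],None,fx=2.7,fy=2.7))
E
```

```text
[549.46746564 180.24910063 290.44808153] [-0.07168465  0.22662438  0.00296498] 0.0
564 [ 1.08635990e-02 -1.06055967e-02  6.45593284e+01] [[-64.  -12.9  59.4]
 [ 49.7 100.6  68.4]]
handle 261 ((0.6797161102294922, -1.9608039855957031), (20.974594116210938, 60.55116271972656), 88.90354919433594) 135.8338852110503
```

View pics/g.png

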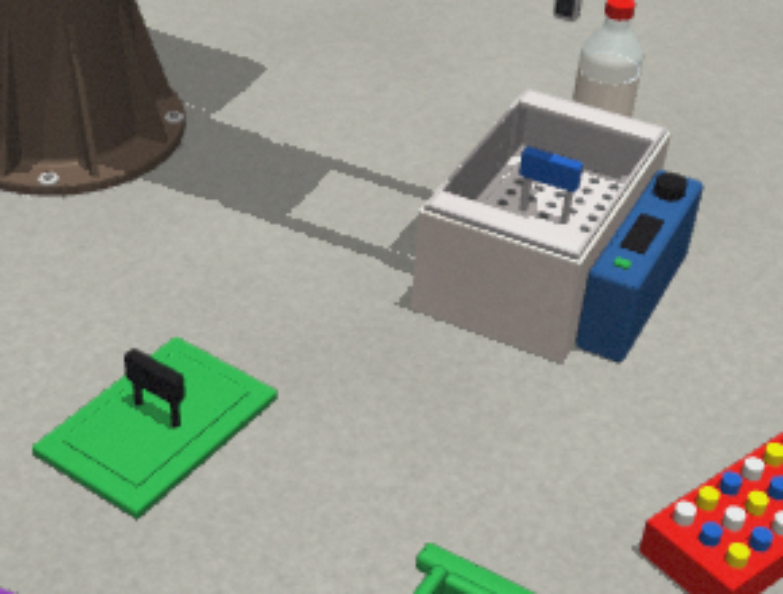

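The shelf lies flat in the bath below the lips, with its handle at (550,168) in the crop. It is within 3 mm of centre. The lid, at (155,430) in the crop, is undisturbed.

```bash
python3 -c "
from rig import hand_in
print(hand_in())"
```

```text
the job is handed in; nothing more can be done
None
```

The silver shelf is back in the bath, lying flat on both ledges within about 3 mm of centre and let go; the green lid was left untouched, and the job is handed in (no verdict was returned).

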